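# Replace the worn compound bar in the polishing bar feeder

## Task

The green bar feeder is blocked by a worn cream-white stub of polishing compound: take it out and put it in the clear plastic tray. Then lay the new brown bar lengthwise in the open trough in front of the cover and let go of it; after that push it from behind under the cover until it bears on the sprung backstop hidden inside, press it there briefly with about 10 N (never ram it), and leave it resting against the stop. Leave the red bar, the tape roll and the tin where they are.

Things in the scene. Friction and masses are not known exactly. Their poses are not given: they have to be found in the camera images.
- feeder: green sheet-metal cover (fixed) of the bar feeder: a tunnel 125 long, 56 wide, 50 high, open at its front; inside 48 wide, roof underside 46 above the worktop. Origin: centre of the front mouth, at worktop level; x leads into the tunnel, y across it, z up
- trough: aluminium trough of the feeder (fixed, same origin and axes as the cover): a plate 62 wide, top face 6 above the worktop, from x = -120 to +120, so 120 lie open in front of the mouth; two rails along it, tops 13 above the worktop, 39 apart, centred on y = 0
- mouth (a point): centre of the tunnel's mouth, 26 above the worktop. Hidden inside is an adjustable backstop with a sprung rubber pad (2 N per mm, 12 travel); its face stands 60 to 78 beyond this point along the feeder's x, different each time, and cannot be seen: feel for it. More than 30 N on it is too much
- stub: worn stub of polishing compound, cream-white, 60 long (its y), 32 wide (its x), 30 high, about 0.18 kg. Origin: centre of its underside. At the start it lies lengthwise on the trough floor, half under the cover, 34 to 50 of it sticking out of the mouth
- brown_bar: new bar of polishing compound, brown with a light sleeve at one end, 90 long (its y), 32 wide (its x), 30 high, about 0.18 kg. Origin: centre of its underside. Lies flat on the worktop
- scrap_tray: empty clear plastic scrap tray (fixed), 130 x 126 inside (x, y), walls 55 high, floor 2 thick. Origin: centre of its underside, z up
- red_bar: red bar of polishing compound with a light sleeve, 85 long (its y), 32 wide, 30 high; origin at the centre of its underside; to be left alone
- tape: roll of brown tape lying flat, 85 diameter, 24 high; origin at the centre of its underside; bystander
- tin: flat open tin of dark paste, 72 diameter, 20 high; origin at the centre of its underside; bystander
Things that resemble listed ones, but are neither listed nor needed, are in the scene too. Leave any blue look-alike of the stub alone.

How it is judged:
On the way, in this order (a step that is already met when the one before it is completed fails the run):
1. the worn stub lies in the clear tray, let go (x of stub in the frame of scrap_tray between -0.06 and 0.06 m and y of stub in the frame of scrap_tray between -0.06 and 0.06 m and z of stub in the frame of scrap_tray between -0.005 and 0.04 m and contact force between the fingers and stub below 0.05 N and linear speed of stub below 0.02 m/s), for 0.2 s.
2. the brown bar lies lengthwise between the rails of the open trough, let go, its middle still in front of the mouth (y of brown_bar in the frame of feeder between -0.006 and 0.006 m and z of brown_bar in the frame of feeder between 0 and 0.012 m and angle between the y axis of brown_bar and the x axis of feeder, either way round below 0.12 rad and x of brown_bar in the frame of feeder between -0.11 and -0.005 m and contact force between the fingers and brown_bar below 0.05 N and linear speed of brown_bar below 0.02 m/s), for 0.2 s.
3. the brown bar, under the cover, is pressed on the backstop with more than 3 N (y of brown_bar in the frame of feeder between -0.006 and 0.006 m and z of brown_bar in the frame of feeder between 0 and 0.012 m and angle between the y axis of brown_bar and the x axis of feeder, either way round below 0.12 rad and x of brown_bar in the frame of feeder above 0.008 m and contact force between brown_bar and feeder above 3 N), for 0.2 s.
At the end, for the whole second after the job is handed in: stub in the tray (origin within 60 mm of its centre along both axes, under 40 mm up); brown bar flat between the rails (6 mm off-centre, 0.12 rad), middle at least 8 mm inside the mouth, still touching the backstop (over 0.1 N); both let go, at rest (all of step 1 and y of brown_bar in the frame of feeder between -0.006 and 0.006 m and z of brown_bar in the frame of feeder between 0 and 0.012 m and angle between the y axis of brown_bar and the x axis of feeder, either way round below 0.12 rad and contact force between the fingers and brown_bar below 0.05 N and linear speed of brown_bar below 0.02 m/s and x of brown_bar in the frame of feeder above 0.008 m and contact force between brown_bar and feeder above 0.1 N).
It fails at once if the backstop is rammed: more than 30 N between the brown bar and the feeder's cover or backstop (contact force between brown_bar and feeder above 30 N).
It fails at once if the red_bar is moved by more than 20 mm (distance of red_bar from where it was at the start of the episode above 0.02 m).
It fails at once if the tape is moved by more than 20 mm (distance of tape from where it was at the start of the episode above 0.02 m).
It fails at once if the tin is moved by more than 20 mm (distance of tin from where it was at the start of the episode above 0.02 m).
It also fails if it takes over 72 s, if anything falls off the work surface, if the arm or the gripper's body presses on something with over 40 N, if the wrist force passes 120 N, or if a joint passes its speed limit or range.

## Robot

A 7-joint arm with a two-finger parallel gripper is mounted at the origin on a cart in front of the work surface, level with it; the furniture and walls round the work are solid. World frame = base frame: x ahead of the robot, y to its left, z up, the work surface at z = 0. Lengths are in m, angles in rad, forces in N, time in s.
With the tool pointing down it reaches from about 0.425 to 0.825 m from the base axis. Payload 3.6 kg.
Tool frame: the origin (TCP) lies on the centre line of the jaws, within the pads' length; the fingertips stand 17 mm ahead of it and the grasp point (between the pads) lies 2 mm behind it; z points along the fingers, y is the direction in which the jaws open and shut (so a half turn about z gives the same grasp; the last joint's range is limited). The gripper opens to 93 mm and grips with 3 to 60 N. Pads are 15 mm wide; open, the fingers measure 128 mm over their backs; the gripper's body (75 mm by 188 mm) begins 65 mm behind the grasp point.
Start: joints at [-1.282, 0.615, -0.013, 1.423, 0.008, 1.103, -0.04], TCP at [0.201, 0.618, 0.236] pointing down, gripper open.
Joint ranges: [-3.12, 3.12], [-0.3, 2.06], [-1.34, 1.32], [0.26, 2.42], [-1.36, 4.5], [0.01, 1.98], [-2.84, 2.84]. Speed limits (rad/s): [2.79, 2.79, 3.14, 3.14, 3.14, 3.14, 3.14].

## Interface

Orientations are given as a unit quaternion [w, x, y, z].
In Python, from workcell import arm gives the robot as it stands.
- The arm moves only by the tool jog_arm, never from a script. Its arguments are lists of equal length, an entry for each row: "dp": the shift along the world's x, y, z in cm, a list of three; "turn": the turn about the world's z in rad; "jaw": the finger opening in cm, from 0 to 9.3. A call has 1 to 8 rows; each row shifts and turns the commanded pose from where the row before left it; what a row does not reach is not made up. A row lasts 1/10 s, in which the tool goes at most 50 mm and 8.59 degrees, less where a joint would pass 70% of its speed; a pose out of reach is approached as far as the arm can. A call is refused whole if a number of a shift passes 5 or a number of a turn 0.15, either way. A call with a gripper value outside its range is refused whole. The fingers move at their own pace and stop on an object; the grip force is fixed at half the most. Time passes only in rows, so rows that do not move let the fingers close. It gives the time, the measured TCP pose, the force and the opening at its end, in the units of the state.
- arm.get_obs(): the state, without advancing time (a new reading comes with each control period).
- arm.camera(name): name is "scene" or "top"; returns the picture (400x640x3 uint8, red, green, blue); there is no depth.
- arm.camera_info(name): a dict with "mtx" (3x3 intrinsics, pixels), "k1" (the pictures are not rectified: a ray, as slopes to the right and down, at radius r is drawn at 1 + k1 r^2 times it, then the intrinsics apply), "rvec" (rotation vector, rad) and "tvec" (3), from world to camera coordinates, as OpenCV has them. Camera axes: x right, y down, z forward; pixel columns grow to the right and rows downward; lengths in m; the calibration is good to about 2 mm. A picture is of the moment at which its call begins. camera_info takes no time and is no camera call.
- arm.hand_in(): hands the job in, once; it reports no verdict.
The state is a dict: "time": time; "joint_positions": joint angles; "qvel": joint speeds; "effort": joint torques, N m; "tool_pos": TCP position; "tcp_rot": TCP orientation; "contact_force": force on the tool from outside, world axes, zero at the start; "wrist_torque": the same for the moment, N m; "width": finger opening in m.
Only numpy, scipy, OpenCV 4.12 (cv2) and the standard library are available. Lean on these libraries where they do the work, as an engineer would, in place of code of your own. Each camera call takes 0.05 s, during which the arm holds its last target.

## Working session

There is one attempt and no reset: what is moved stays moved. The work goes in short steps, Python scripts to look and compute and a tool call to move; the robot and the scene stay as the last step left them, time stands still between calls to the robot, and variables do not carry over. Pictures are saved under pics/ and viewed, and the job is handed in when it is done.

Besides the shell and the picture viewer there is one more tool, called after ">>>" as name(argument=value, ...) on one line, values as JSON. jog_arm: Moves the arm, as the interface text tells. Its arguments: {"type":"object","properties":{"dp":{"type":"array","items":{"type":"array","items":{"type":"number"}}},"turn":{"type":"array","items":{"type":"number"}},"jaw":{"type":"array","items":{"type":"number"}}},"required":["dp","turn","jaw"]}

```bash
mkdir -p pics; ls
python3 - <<'E'
from workcell import arm
import cv2
for n in ("scene","top"):
    im=arm.camera(n); cv2.imwrite(f"pics/{n}0.png",im[:,:,::-1])
    print(n,arm.camera_info(n))
print(arm.get_obs())
E
```

```text
pics
scene {'mtx': array([[395.78110452,   0.        , 319.01009215],
       [  0.        , 395.78110452, 204.83463458],
       [  0.        ,   0.        ,   1.        ]]), 'k1': -0.01474526728258471, 'rvec': array([ 1.90423176, -0.8721427 ,  0.54612425]), 'tvec': array([-0.36693418,  0.24114903,  0.74500575])}
top {'mtx': array([[488.91831302,   0.        , 323.10220315],
       [  0.        , 488.91831302, 191.36896728],
       [  0.        ,   0.        ,   1.        ]]), 'k1': -0.02507563979483696, 'rvec': array([ 2.15738736, -2.14987363,  0.15768419]), 'tvec': array([-0.02412099,  0.55140401,  1.29220534])}
{'time': 0.1, 'joint_positions': array([-1.2824781 ,  0.61583905, -0.01262815,  1.42473245,  0.00811414,
        1.10337851, -0.04037058]), 'qvel': array([-0.00106497, -0.00142111, -0.0002227 , -0.00375329,  0.00080335,
        0.00031755,  0.00176175]), 'effort': array([ 1.17667307e-03, -4.60045123e+01,  2.10101623e-01, -1.66247553e+01,
       -6.11865101e-02,  1.68681104e-02,  9.08056563e-05]), 'tool_pos': array([0.20104789, 0.61742478, 0.23458824]), 'tcp_rot': array([-1.63955576e-04,  1.56705090e-01,  9.87644766e-01, -1.14179374e-03]), 'contact_force': array([-0.11355865, -0.36473138, -0.22561638]), 'wrist_torque': array([ 0.0409599 ,  0.02488117, -0.0329043 ]), 'width': 0.09325920404968445}
```

View pics/scene0.png

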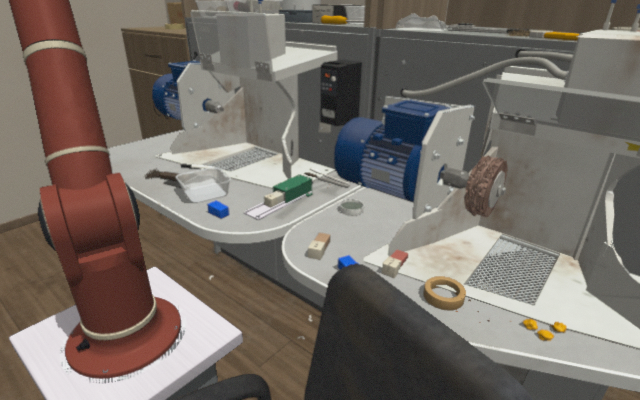

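View pics/top0.png

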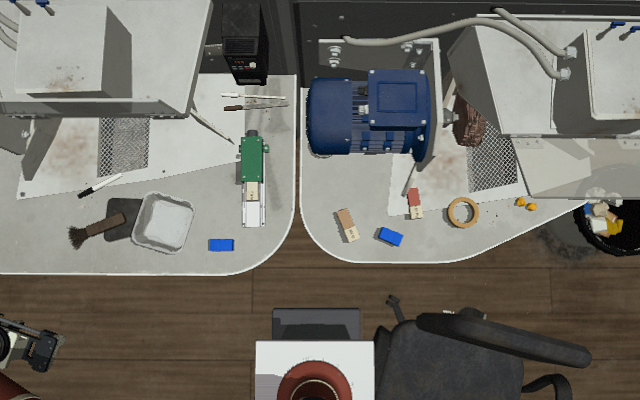

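```bash
cat > h.py <<'E'
import numpy as np, cv2
from workcell import arm
def cam(n):
    c=arm.camera_info(n); R,_=cv2.Rodrigues(c['rvec']); return c['mtx'],c['k1'],R,np.array(c['tvec'])
def ray(n,uv):
    K,k1,R,t=cam(n); uv=np.asarray(uv,float).reshape(-1,1,2)
    p=cv2.undistortPoints(uv,K,np.array([k1,0,0,0.]))[:,0]
    d=np.c_[p,np.ones(len(p))]@R; return -R.T@t,d
def onz(n,uv,z):
    o,d=ray(n,uv); s=(z-o[2])/d[:,2]; return o+d*s[:,None]
def proj(n,P):
    c=arm.camera_info(n); K,k1,R,t=cam(n)
    return cv2.projectPoints(np.asarray(P,float).reshape(-1,3),c['rvec'],t,K,np.array([k1,0,0,0.]))[0][:,0]
def crop(n,img,x0,x1,y0,y1,s,name):
    c=cv2.resize(img[y0:y1,x0:x1],None,fx=s,fy=s,interpolation=cv2.INTER_CUBIC); cv2.imwrite(name,c)
E
python3 - <<'E'
from h import *
t=cv2.imread('pics/top0.png'); s=cv2.imread('pics/scene0.png')
crop(0,t,120,300,120,260,4,'pics/t_a.png'); crop(0,t,320,440,180,255,6,'pics/t_b.png')
crop(0,s,140,360,150,230,3.6,'pics/s_a.png')
for n,uv in (('feeder floor',(253,215)),('brown',(346,225)),('tray',(163,222)),('stub',(252,191))):
    print(n,onz('top',uv,0.03))
E
```

```text
feeder floor [[0.48700152 0.16810255 0.03      ]]
brown [[ 0.46073784 -0.08467119  0.03      ]]
tray [[0.46690737 0.41212013 0.03      ]]
stub [[0.55285392 0.17231796 0.03      ]]
```

View pics/t_a.png

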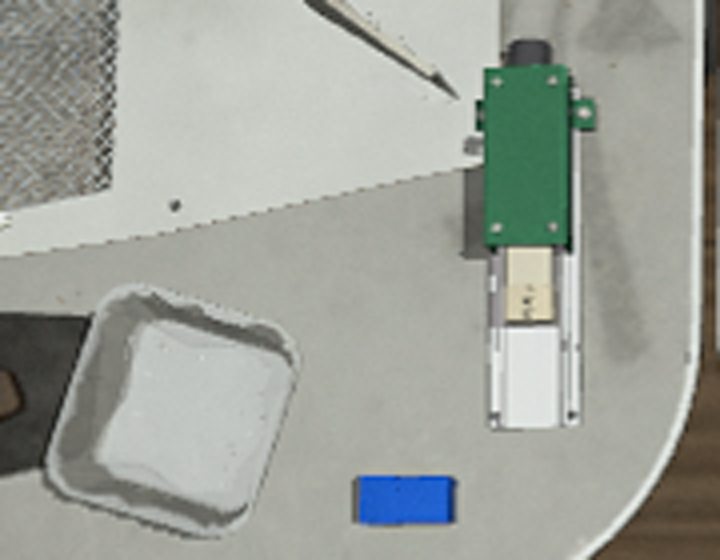

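View pics/t_b.png

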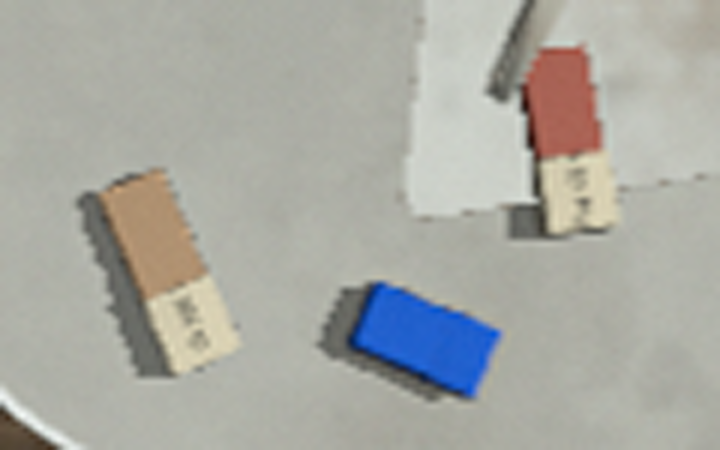

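View pics/s_a.png

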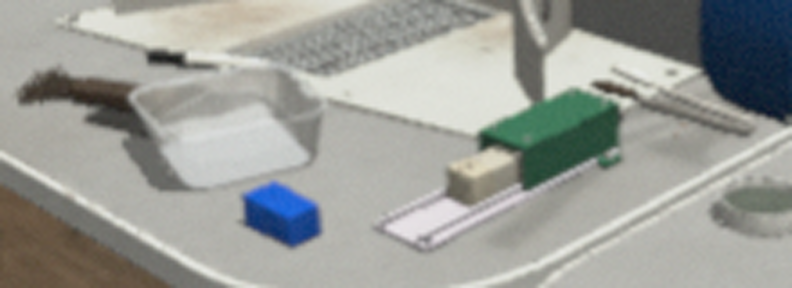

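Run:
```python
from h import *
t=cv2.imread('pics/top0.png'); h=cv2.cvtColor(t,cv2.COLOR_BGR2HSV).astype(int)
H,S,V=h[...,0],h[...,1],h[...,2]
def big(m,x0,x1,y0,y1):
    z=np.zeros(m.shape,np.uint8); z[y0:y1,x0:x1]=m[y0:y1,x0:x1]*255
    z=cv2.morphologyEx(z,cv2.MORPH_OPEN,np.ones((3,3),np.uint8))
    c=max(cv2.findContours(z,cv2.RETR_EXTERNAL,cv2.CHAIN_APPROX_NONE)[0],key=cv2.contourArea); return c,z
# green roof: edges by rows
g=(H>50)&(H<90)&(S>80)
for y in (140,146,158,164,170,176,180): 
    xs=np.where(g[y,225:285])[0]+225; print(y,xs.min(),xs.max(),end=' | ')
print()
for x in (244,250,256,260): 
    ys=np.where(g[125:200,x])[0]+125; print(x,ys.min(),ys.max(),end=' | ')
print()
z=0.05
P=onz('top',[(241,164),(263,164)],z); print('roof sides',P)
c,_=big(g,230,275,130,185); r=cv2.minAreaRect(c);print(r)
# brown: top face + sleeve
for nm,m,(a,b,cc,d) in (('brown',(S>40)&(H<30)&(V>120),(330,365,200,250)),('red',(((H<12)|(H>170))&(S>90)),(400,425,180,225)),('stub',(H>12)&(H<32)&(S>30)&(V>150),(240,265,180,205))):
    try:
        k,_=big(m,a,b,cc,d); r=cv2.minAreaRect(k); bx=cv2.boxPoints(r); print(nm,r); print(onz('top',bx,0.03 if nm!='stub' else .036).round(4), onz('top',[r[0]],.03 if nm!='stub' else .036))
    except Exception as e: print(nm,e)
print('tin',onz('scene',(350,207),0.02),'tape',onz('top',(463,212),.024))
print('tin in top',proj('top',onz('scene',(350,207),0.02)))
```

```text
140 241 261 | 146 239 267 | 158 241 261 | 164 241 261 | 170 241 261 | 176 241 261 | 180 241 262 | 
244 137 180 | 250 136 180 | 256 136 180 | 260 136 180 | 
roof sides [[0.62399407 0.20113081 0.05      ]
 [0.62424126 0.14138021 0.05      ]]
((252.5, 158.0), (44.0, 23.0), 90.0)
brown ((347.5247802734375, 224.6716766357422), (32.520355224609375, 11.485197067260742), 67.7509765625)
[[ 0.4966 -0.0577  0.03  ]
 [ 0.5086 -0.0867  0.03  ]
 [ 0.4269 -0.1197  0.03  ]
 [ 0.4151 -0.0909  0.03  ]] [[ 0.46164297 -0.08881479  0.03      ]]
red ((412.6621398925781, 196.4729766845703), (17.59069061279297, 11.343530654907227), 80.53767395019531)
[[ 0.5609 -0.2489  0.03  ]
 [ 0.5662 -0.2798  0.03  ]
 [ 0.5182 -0.2866  0.03  ]
 [ 0.513  -0.2558  0.03  ]] [[ 0.53950371 -0.26776865  0.03      ]]
stub ((251.5, 192.5), (13.0, 11.0), 90.0)
[[0.5657 0.1882 0.036 ]
 [0.5658 0.1582 0.036 ]
 [0.5301 0.1574 0.036 ]
 [0.53   0.1873 0.036 ]] [[0.54788986 0.17275206 0.036     ]]
tin [[ 0.66417739 -0.03669545  0.02      ]] tape [[ 0.49781147 -0.40676478  0.024     ]]
tin in top [[328.36059471 152.28816962]]
```

```bash
cat >> h.py <<'E'
def edges(ch,line,horizontal,lo,hi,thr):
    """subpixel strong-gradient positions along a row (horizontal) or column"""
    p=(ch[line] if horizontal else ch[:,line]).astype(float); g=np.gradient(p); out=[]
    for i in range(lo,hi):
        if abs(g[i])>thr and abs(g[i])>=abs(g[i-1]) and abs(g[i])>abs(g[i+1]):
            den=abs(g[i-1])-2*abs(g[i])+abs(g[i+1]); out.append((round(i+.5*(abs(g[i-1])-abs(g[i+1]))/den if den else i,2),int(round(g[i]))))
    return out
E
python3 - <<'E'
from h import *
t=cv2.imread('pics/top0.png'); r=t[:,:,2].astype(float)
for y in (142,152,160,168,176,180): print('R',y,edges(r,y,True,232,275,12))
for y in (184,188,194,198,205,212,220,224): print('R',y,edges(r,y,True,236,272,8))
for x in (245,250,255,259): print('C',x,edges(r,x,False,130,235,15))
E
```

```text
R 142 [(np.float64(232.89), 55), (np.float64(240.32), -80), (np.float64(262.49), 58), (np.float64(265.03), -14)]
R 152 [(np.float64(238.3), -71), (np.float64(263.02), 38), (np.float64(264.67), -36), (np.float64(268.43), 43)]
R 160 [(np.float64(240.28), -79), (np.float64(262.79), 77), (np.float64(264.98), -26)]
R 168 [(np.float64(235.25), -36), (np.float64(240.26), -21), (np.float64(262.79), 87), (np.float64(264.94), -36)]
R 176 [(np.float64(235.24), -32), (np.float64(240.02), -15), (np.float64(242.74), 54), (np.float64(245.02), -62), (np.float64(256.85), 54), (np.float64(259.04), -58), (np.float64(262.76), 84), (np.float64(264.89), -30)]
R 180 [(np.float64(235.18), -32), (np.float64(240.3), -18), (np.float64(262.83), 100), (np.float64(264.94), -27)]
R 184 [(np.float64(242.52), 24), (np.float64(246.63), 37), (np.float64(257.07), -46), (np.float64(260.04), 40), (np.float64(264.12), -45), (np.float64(266.93), -10)]
R 188 [(np.float64(240.92), -28), (np.float64(243.0), 21), (np.float64(246.62), 38), (np.float64(257.08), -48), (np.float64(260.01), 39), (np.float64(264.13), -42)]
R 194 [(n
[... 1278 characters left out ...]
p.float64(136.3), -39), (np.float64(139.01), 26), (np.float64(140.98), -25), (np.float64(175.17), 22), (np.float64(177.04), -26), (np.float64(181.22), 48), (np.float64(201.46), 30), (np.float64(225.94), -36), (np.float64(227.92), 22)]
C 250 [(np.float64(181.18), 82), (np.float64(199.3), -49), (np.float64(201.12), 70), (np.float64(226.2), -38)]
C 255 [(np.float64(129.5), -47), (np.float64(181.2), 82), (np.float64(199.12), -72), (np.float64(201.03), 78), (np.float64(226.37), -28)]
C 259 [(np.float64(135.72), -46), (np.float64(138.95), 21), (np.float64(140.88), -22), (np.float64(175.11), 18), (np.float64(177.09), -18), (np.float64(181.0), 18), (np.float64(183.27), 22), (np.float64(201.14), 37)]
```

Run:
```python
from h import *
p=lambda uv,z:print(uv,z,onz('top',[uv],z).round(4)[0])
print('roof'); [p(u,.05) for u in ((240.3,142),(240.25,178),(262.75,142),(262.8,178),(250,181.2),(255,181.2),(250,136))]
print('plate'); [p(u,.006) for u in ((264.13,186),(264.05,218),(241.2,224),(252,226.3))]
print('rails'); [p(u,.013) for u in ((264,205),(260,186),(259,218),(242,205))]
print('stub'); [p(u,.036) for u in ((246.6,184),(257.1,184),(246.2,197),(257.5,197),(250,199.3),(255,199.15))]
o=(0.5,0.17)
for x in (.43,.55,.67):print(proj('top',[(x,.17,.05)]), proj('top',[(x,.17,.006)]))
```

```text
roof
(240.3, 142) 0.05 [0.6852 0.2047 0.05  ]
(240.25, 178) 0.05 [0.5854 0.2021 0.05  ]
(262.75, 142) 0.05 [0.6855 0.1433 0.05  ]
(262.8, 178) 0.05 [0.5857 0.1411 0.05  ]
(250, 181.2) 0.05 [0.5768 0.1756 0.05  ]
(255, 181.2) 0.05 [0.5768 0.162  0.05  ]
(250, 136) 0.05 [0.7021 0.1786 0.05  ]
plate
(264.13, 186) 0.006 [0.5704 0.1421 0.006 ]
(264.05, 218) 0.006 [0.481  0.1406 0.006 ]
(241.2, 224) 0.006 [0.4641 0.2034 0.006 ]
(252, 226.3) 0.006 [0.4579 0.1734 0.006 ]
rails
(264, 205) 0.013 [0.5163 0.1407 0.013 ]
(260, 186) 0.013 [0.5693 0.1528 0.013 ]
(259, 218) 0.013 [0.4803 0.1537 0.013 ]
(242, 205) 0.013 [0.5161 0.2014 0.013 ]
stub
(246.6, 184) 0.036 [0.5712 0.1867 0.036 ]
(257.1, 184) 0.036 [0.5714 0.158  0.036 ]
(246.2, 197) 0.036 [0.5355 0.1869 0.036 ]
(257.5, 197) 0.036 [0.5356 0.1562 0.036 ]
(250, 199.3) 0.036 [0.5292 0.1764 0.036 ]
(255, 199.15) 0.036 [0.5297 0.1628 0.036 ]
[[250.80923354 235.67082769]] [[253.01763105 236.43621064]]
[[251.82951277 191.02555448]] [[253.97802048 193.21100042]]
[[252.85333629 147.48472899]] [[254.94163661 151.01888078]]
```

Run:
```python
from h import *
P=onz('top',[(152.5,190.8),(195,207.5),(178.8,254),(131,240)],.055);print(P.round(3),P.mean(0))
F=onz('top',[(160,200),(191,207.5),(177.5,247.5),(146,236)],.002);print(F.round(3),F.mean(0))
# scene rim corners
S=onz('scene',[(140+130/3.6,150+95/3.6),(140+325/3.6,150+100/3.6),(140+185/3.6,150+187/3.6)],.0);print(S.round(3))
# proj of predicted floor/rim square centre
print(proj('scene',[(.4665,.408,.002),(.4665,.408,.055)]), cam('top')[2].T@-cam('top')[3])
# brown bar subpixel check
t=cv2.imread('pics/top0.png'); h=cv2.cvtColor(t,cv2.COLOR_BGR2HSV)
m=((h[...,1]>45)&(h[...,0]<30)).astype(np.uint8)*255; z=np.zeros_like(m); z[200:250,330:365]=m[200:250,330:365]
c=max(cv2.findContours(z,0,1)[0],key=cv2.contourArea); M=cv2.moments(z,True); u=(M['m10']/M['m00'],M['m01']/M['m00'])
q=.5*np.arctan2(2*M['mu11'],M['mu20']-M['mu02']); d=np.array([np.cos(q),np.sin(q)])*15
A=onz('top',[u,u+d,u-d],.03); v=A[2]-A[1]; print('brown',u,A[0],np.arctan(v[1]/v[0]), M['m00'])
```

```text
[[0.549 0.436 0.055]
 [0.504 0.32  0.055]
 [0.381 0.358 0.055]
 [0.417 0.487 0.055]] [0.46265025 0.40052174 0.055     ]
[[0.53  0.432 0.002]
 [0.51  0.345 0.002]
 [0.399 0.378 0.002]
 [0.43  0.466 0.002]] [0.46726349 0.40535787 0.002     ]
[[0.473 0.586 0.   ]
 [0.593 0.434 0.   ]
 [0.395 0.374 0.   ]]
[[204.26312019 190.81948587]
 [202.27223618 175.90675603]] [ 0.36838161 -0.01170969  1.35594274]
brown (344.944, 219.252) [ 0.47635562 -0.08185245  0.03      ] 0.4187636403043479 250.0
```

>>> jog_arm(dp=[[2.9,-3.7,-0.5],[2.9,-3.7,-0.5],[2.9,-3.7,-0.5],[2.9,-3.7,-0.5],[2.9,-3.7,-0.5],[2.9,-3.7,-0.5],[2.9,-3.7,-0.5],[2.9,-3.7,-0.5]], turn=[0.03,0.03,0.03,0.03,0.03,0.03,0.03,0.03], jaw=[6,6,6,6,6,6,6,6])

```text
time: 0.9
tool_pos: [0.434, 0.3203, 0.1952]
tcp_rot: [-0.0, 0.037, 0.999, -0.0]
contact_force: [0.2, 0.2, 0.4]
width: 0.0598
```

>>> jog_arm(dp=[[2.9,-3.7,-0.5],[2.9,-3.7,-0.5],[2.9,-3.7,-0.5],[2.9,-3.7,-0.5],[0,0,-4.0],[0,0,-4.0],[0,0,-2.0],[0,0,0]], turn=[0.03,0.03,0.03,0,0,0,0,0], jaw=[6,6,6,6,6,6,6,6])

```text
time: 1.7
tool_pos: [0.5466, 0.173, 0.0722]
tcp_rot: [-0.004, -0.008, 1.0, -0.001]
contact_force: [-0.4, 0.8, -0.5]
width: 0.0602
```

Run:
```python
from h import *
o=arm.get_obs();print(o['tool_pos'],o['tcp_rot'])
for n in('top','scene'):
    im=arm.camera(n)[:,:,::-1].copy(); cv2.imwrite(f'pics/{n}1.png',im)
    a=(200,310,120,240) if n=='top' else (200,360,120,230)
    crop(0,im,a[0],a[1],a[2],a[3],5,f'pics/{n}1c.png')
```

```text
[0.54658956 0.17297138 0.07217431] [-0.00388181 -0.00755206  0.99996308 -0.00132009]
```

View pics/scene1c.png

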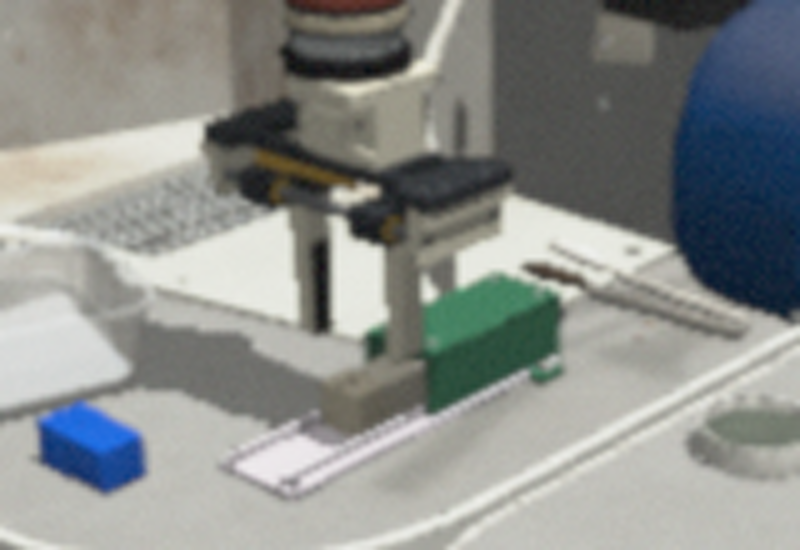

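View pics/top1c.png

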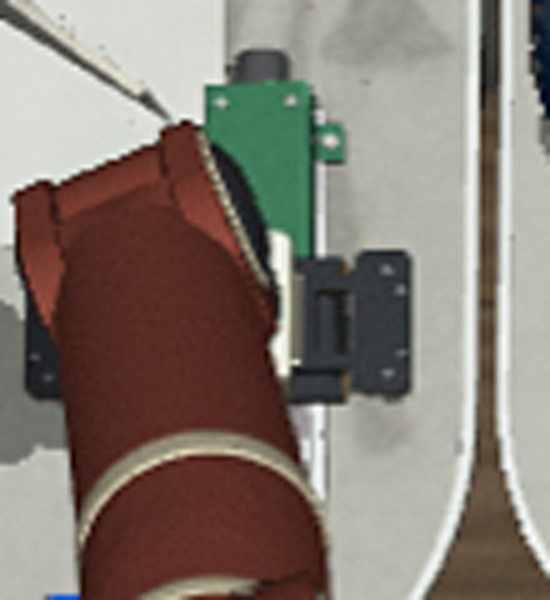

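>>> jog_arm(dp=[[0.3,-0.1,-1.5],[0,0,-1.0],[0,0,-0.5],[0,0,0]], turn=[0,0,0,0], jaw=[6,6,6,6])

```text
time: 2.2
tool_pos: [0.5516, 0.1729, 0.0448]
tcp_rot: [-0.001, -0.008, 1.0, -0.0]
contact_force: [1.0, -0.4, -0.1]
width: 0.0598
```

>>> jog_arm(dp=[[0,-0.1,-0.6],[0,0,-0.5],[0,0,0],[0,0,0],[0,0,0],[0,0,0],[0,0,0]], turn=[0,0,0,0,0,0,0], jaw=[6,6,6,2.0,2.0,2.0,2.0])

```text
time: 2.9
tool_pos: [0.5524, 0.1721, 0.0348]
tcp_rot: [0.0, -0.008, 1.0, 0.0]
contact_force: [-0.4, 1.5, 1.1]
width: 0.0324
```

>>> jog_arm(dp=[[0,0,0.3],[-1,0,0],[-2,0,0],[-2,0,0],[0,0,2],[0,0,4],[0,0,4],[0,0,0]], turn=[0,0,0,0,0,0,0,0], jaw=[2,2,2,2,2,2,2,2])

```text
time: 3.7
tool_pos: [0.5047, 0.1733, 0.1425]
tcp_rot: [0.005, -0.008, 1.0, 0.002]
contact_force: [0.3, 0.3, -2.0]
width: 0.0318
```

Run:
```python
from h import *
o=arm.get_obs();print(o['tool_pos'],o['tcp_rot'],o['width'])
im=arm.camera('scene')[:,:,::-1].copy(); crop(0,im,160,340,80,220,4,'pics/s2.png')
```

```text
[0.50467236 0.17333366 0.14250288] [ 0.00487784 -0.0076792   0.99995691  0.00184609] 0.031764992037973935
```

View pics/s2.png

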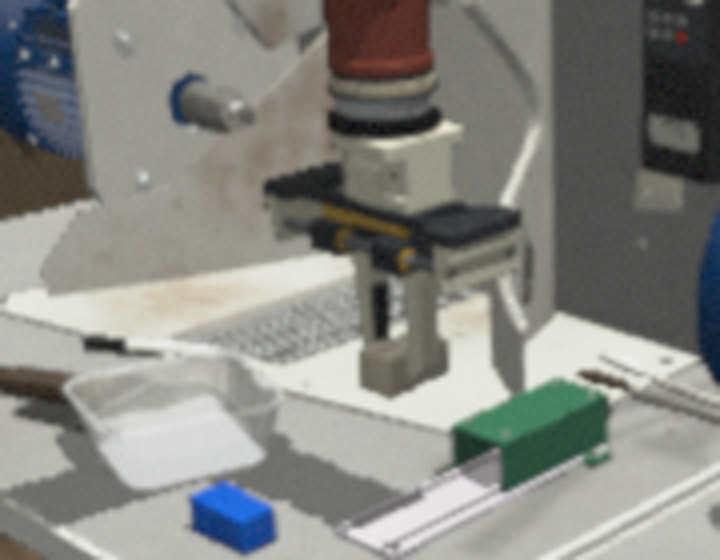

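>>> jog_arm(dp=[[-0.9,4.6,0],[-0.9,4.6,0],[-0.9,4.6,0],[-0.9,4.6,0],[-0.9,4.6,0],[0,0,0],[0,0,-3.5],[0,0,0]], turn=[-0.06,-0.06,-0.06,-0.06,-0.06,-0.06,0,0], jaw=[2,2,2,2,2,2,2,2])

```text
time: 4.55
tool_pos: [0.4528, 0.3991, 0.0969]
tcp_rot: [-0.004, 0.171, 0.985, -0.006]
contact_force: [-0.8, -0.8, -1.9]
width: 0.0317
```

Run:
```python
from h import *
o=arm.get_obs();print(o['tool_pos'],o['tcp_rot'],o['width'])
im=arm.camera('scene')[:,:,::-1].copy(); crop(0,im,130,290,80,220,4,'pics/s3.png')
im=arm.camera('top')[:,:,::-1].copy(); crop(0,im,80,240,140,280,4,'pics/t3.png')
```

```text
[0.4528246  0.39910069 0.09692009] [-0.00411487  0.17084163  0.98527422 -0.0055599 ] 0.03174594383874239
```

View pics/s3.png

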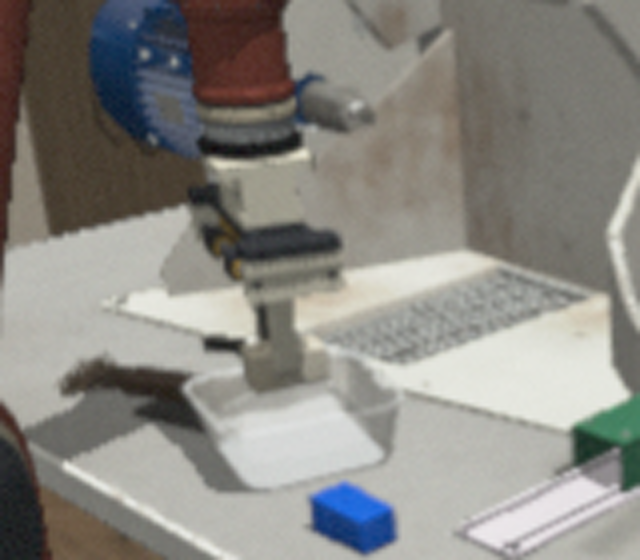

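View pics/t3.png

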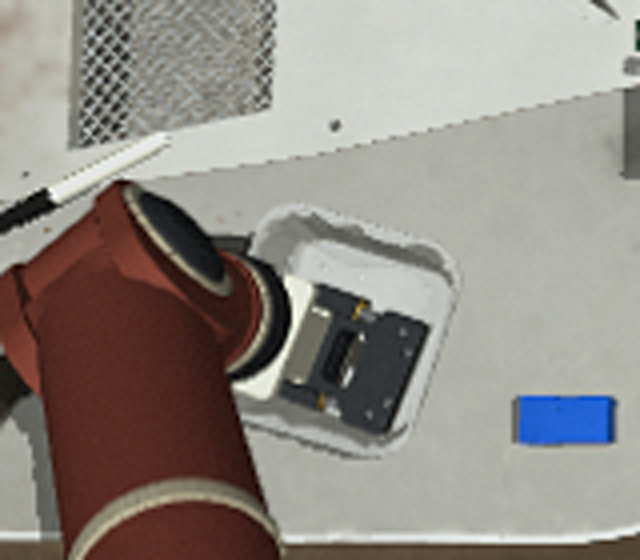

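>>> jog_arm(dp=[[0.7,0.6,-3],[0,0,-2],[0,0,-1.5],[0,0,0]], turn=[0,0,0,0], jaw=[2,2,2,2])

```text
time: 5.05
tool_pos: [0.4633, 0.4067, 0.0362]
tcp_rot: [-0.001, 0.172, 0.985, -0.002]
contact_force: [0.1, -0.6, -0.3]
width: 0.032
```

>>> jog_arm(dp=[[0,0,-0.4],[0,0,0],[0,0,0],[0,0,0],[0,0,0],[0,0,3],[0,0,4],[0,0,3]], turn=[0,0,0,0,0,0,0,0], jaw=[2,2,5.5,5.5,5.5,5.5,5.5,5.5])

```text
time: 5.85
tool_pos: [0.4648, 0.4085, 0.136]
tcp_rot: [0.001, 0.172, 0.985, 0.001]
contact_force: [0.2, 0.3, -0.6]
width: 0.0551
```

>>> jog_arm(dp=[[0,-4.6,0.5],[0,-4.6,0],[0,-4.6,0],[0,-4.6,0],[0,-4.6,0],[0,-4.6,0],[0,-4.6,0],[0,0,0]], turn=[0.07,0.07,0.07,0.07,0.07,0.07,0.07,0], jaw=[6,6,6,6,6,6,6,6])

```text
time: 6.65
tool_pos: [0.4642, 0.0771, 0.1389]
tcp_rot: [-0.001, -0.066, 0.998, -0.003]
contact_force: [-0.2, 0.3, -0.4]
width: 0.0601
```

Run:
```python
from h import *
o=arm.get_obs();print(o['tool_pos'],o['tcp_rot'],o['joint_positions'])
im=arm.camera('top')[:,:,::-1].copy(); cv2.imwrite('pics/t4full.png',im); 
a=cv2.resize(im[170:270,110:230],None,fx=4,fy=4,interpolation=cv2.INTER_CUBIC); b=cv2.resize(im[190:260,325:375],None,fx=8,fy=8,interpolation=cv2.INTER_CUBIC)[:400,:300]
cv2.imwrite('pics/t4.png',np.hstack([a,b]))
print(im[200:248:3,336:364:2].tolist()[5][:3])
h=cv2.cvtColor(im,cv2.COLOR_BGR2HSV); np.set_printoptions(linewidth=250); print(h[204:246:2,334:364,1])
```

```text
[0.46423039 0.07714692 0.13888911] [-5.20274957e-04 -6.60463320e-02  9.97813157e-01 -2.55251874e-03] [-0.13365379  0.48279729 -0.11431724  2.03881135  0.09870349  0.62687496
  1.38785584]
[[93, 98, 98], [113, 145, 174], [118, 153, 185]]
[[14 12 11 12 14 16 14 10 14 12 13 14 12 12 12 12 14 15 12 14 12 12 12 14 15 11 11 12 14 12]
 [12 11 12 15 15 14 12 10 12 14 14 12 12 14 14 15 12 12 14 16 16 14 11 15 15 13 13 14 14 15]
 [15 14 14 11 12 13 12 13 11 14 21 64 71 25 12 12 15 13 14 12 12 12 13 11 11 14 13 14 15 15]
 [13 12 12 13 13 36 64 80 94 93 91 91 95 79 19 12 12 15 13 12 12 15 14 14 12 14 15 14 15 14]
 [10 12 67 95 92 92 92 91 90 89 91 91 91 95 73 11 13 12 13 13 12 13 15 13 12 14 15 14 12 11]
 [12 11 21 95 94 90 91 91 90 88 88 91 94 90 95 54 13 13 13 12 12 15 15 14 13 14 11 12 11 12]
 [14 13 10 54 95 90 91 91 91 90 88 89 93 90 92 95 54 12 12 13 12 13 10 10 12 14 12 13 15 15]
 [13 14 16 13 68 93 91 91 90 89 90 88 90 90 90 91 96 62 12 13 13 12 16 15 11 12 13 14 15 14]
 [12 11 14 11 13 70 92 91 90 90 90 89 89 92 90 91 91 76 30 12 13 12 14 11 12 15 15 16 12 12]
 [11 11 16 16 11 20 76 92 
[... 390 characters left out ...]
43 44 40 44 42 40 40 40 39 22 11 15 12 11 12 13]
 [15 16 15 14 15 15 16 14 13 15 37 44 44 41 42 44 42 39 42 43 40 41 40 39 21 12 12 11  9 11]
 [14 11 13 15 15 15 14 11 16 14 13 41 45 43 40 41 44 44 42 43 41 39 41 40 37 11 12 11  9 11]
 [13 14 16 13 13 12 11 12 11 13 13 11 43 42 41 40 41 44 39 42 43 39 41 41 38 35 14 12 11 12]
 [11 14 12 13 12 16 14 15 16 11 11  9 19 40 38 43 39 42 44 45 40 42 41 41 37 19 13 13 13 13]
 [12 13 15 12 15 15 13 11 15 11 16 16 10 32 47 41 40 40 41 43 36 15 11 11 11 11 12 13 13 13]
 [12 14 14 14 12 15 12 16 17 17 16 12 10 13 25 29 20 11 12 13 14 13 15 13 11 13 12 12 12 12]
 [14 14 11  9 12 15 13 13 12 15 12 13 12 12 13 13 14 13 13 13 14 13 14 13 13 13 13 15 12 11]]
```

View pics/t4.png

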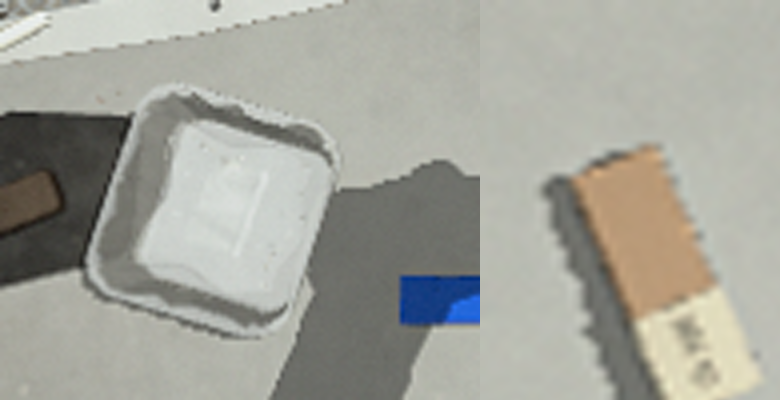

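Run:
```python
from h import *
im=cv2.imread('pics/t4full.png'); h=cv2.cvtColor(im,cv2.COLOR_BGR2HSV)
z=np.zeros(h.shape[:2],np.uint8); z[200:250,330:370]=(h[200:250,330:370,1]>27)*255
z=cv2.morphologyEx(z,cv2.MORPH_CLOSE,np.ones((3,3),np.uint8))
M=cv2.moments(z,True); u=np.array([M['m10']/M['m00'],M['m01']/M['m00']]); q=.5*np.arctan2(2*M['mu11'],M['mu20']-M['mu02']); d=np.array([np.cos(q),np.sin(q)])*15
A=onz('top',[u,u+d,u-d],.03); v=A[2]-A[1]; print('brown',u,A[0],np.arctan(v[1]/v[0]))
c=max(cv2.findContours(z,0,1)[0],key=cv2.contourArea); r=cv2.minAreaRect(c); b=onz('top',cv2.boxPoints(r),.03); print(r,b.round(4),b.mean(0))
s=arm.camera('scene')[:,:,::-1].copy(); cv2.imwrite('pics/s4full.png',s)
a=cv2.resize(s[155:205,160:240],None,fx=7,fy=7,interpolation=cv2.INTER_CUBIC)
b=cv2.resize(s[220:275,290:360],None,fx=7,fy=7,interpolation=cv2.INTER_CUBIC)[:350]
o=np.vstack([a[:,:490],b[:, :490]])[:600]; cv2.imwrite('pics/s4.png',o)
```

```text
brown [347.44736842 224.86124402] [ 0.46112759 -0.08860262  0.03      ] 0.40353255714476993
((347.3448791503906, 224.63796997070312), (33.48314666748047, 12.736725807189941), 66.80140686035156) [[ 0.4967 -0.0545  0.03  ]
 [ 0.5106 -0.0865  0.03  ]
 [ 0.427  -0.1219  0.03  ]
 [ 0.4134 -0.0902  0.03  ]] [ 0.46190574 -0.08826937  0.03      ]
```

View pics/s4.png

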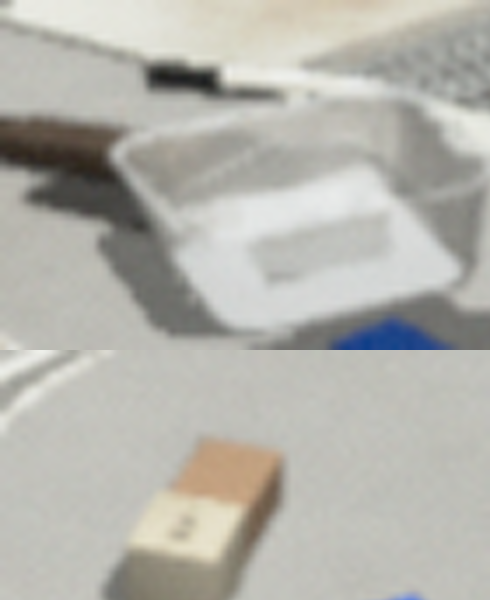

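>>> jog_arm(dp=[[0,-4.2,0],[0,-4.2,0],[0,-4.2,0],[0,-4.0,0],[-0.2,0,-4],[0,0,-2],[0,0,0],[0,0,0]], turn=[0.07,0.07,0.07,0.06,0,0,0,0], jaw=[6,6,6,6,6,6,6,6])

```text
time: 7.55
tool_pos: [0.4631, -0.078, 0.0789]
tcp_rot: [0.0, -0.208, 0.978, 0.0]
contact_force: [1.3, 0.0, 0.3]
width: 0.0599
```

Run:
```python
from h import *
o=arm.get_obs();print(o['tool_pos'],o['tcp_rot'])
s=arm.camera('scene')[:,:,::-1].copy(); crop(0,s,260,400,160,290,4,'pics/s5.png')
```

```text
[ 0.46313293 -0.07801615  0.0789456 ] [ 3.68762662e-04 -2.07752809e-01  9.78181238e-01  3.15418898e-04]
```

View pics/s5.png

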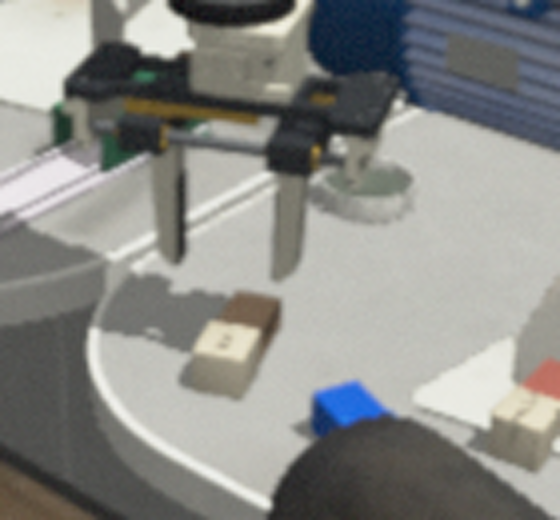

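>>> jog_arm(dp=[[-0.1,-1.05,0],[0,0,-2],[0,0,-1.5],[0,0,0]], turn=[-0.015,0,0,0], jaw=[6,6,6,6])

```text
time: 8.0
tool_pos: [0.4608, -0.0909, 0.0433]
tcp_rot: [-0.001, -0.198, 0.98, -0.0]
contact_force: [-0.8, -0.1, 0.1]
width: 0.0598
```

>>> jog_arm(dp=[[0.1,0.2,-1.0],[0,0,-0.5],[0,0,0],[0,0,0],[0,0,0],[0,0,0],[0,0,0]], turn=[0,0,0,0,0,0,0], jaw=[6,6,6,2,2,2,2])

```text
time: 8.7
tool_pos: [0.4624, -0.0885, 0.0289]
tcp_rot: [0.0, -0.199, 0.98, -0.0]
contact_force: [-0.4, -0.4, 0.2]
width: 0.0326
```

>>> jog_arm(dp=[[0,0,3],[0,0,4],[0.9,4.2,3],[0.9,4.2,0],[0.9,4.2,0],[0.9,4.2,0],[0.9,4.2,0],[0.9,4.2,0]], turn=[0,0,-0.06,-0.06,-0.06,-0.06,-0.06,-0.06], jaw=[2,2,2,2,2,2,2,2])

```text
time: 9.5
tool_pos: [0.5155, 0.1631, 0.127]
tcp_rot: [-0.0, -0.019, 1.0, -0.0]
contact_force: [1.1, -0.6, -1.7]
width: 0.0317
```

>>> jog_arm(dp=[[0,0,0],[0,0,0]], turn=[0,0], jaw=[2,2])

```text
time: 9.7
tool_pos: [0.515, 0.1628, 0.1268]
tcp_rot: [-0.001, -0.022, 1.0, -0.0]
contact_force: [-0.5, -0.3, -0.7]
width: 0.0314
```

>>> jog_arm(dp=[[0,0.8,-3],[0,0,-3],[0,0,-1.5],[0,0,0],[0,0,0]], turn=[-0.027,0,0,0,0], jaw=[2,2,2,2,2])

```text
time: 10.2
tool_pos: [0.5159, 0.1679, 0.0524]
tcp_rot: [-0.0, -0.006, 1.0, -0.001]
contact_force: [0.9, -0.6, -1.9]
width: 0.0318
```

Run:
```python
from h import *
o=arm.get_obs();print(o['tool_pos'],o['tcp_rot'])
s=arm.camera('scene')[:,:,::-1].copy(); crop(0,s,225,345,140,225,6,'pics/s6.png')
t=arm.camera('top')[:,:,::-1].copy(); crop(0,t,210,300,150,240,6,'pics/t6.png')
cv2.imwrite('pics/s6f.png',s)
```

```text
[0.5159353  0.16793676 0.05242866] [-2.29764955e-04 -5.52251592e-03  9.99984590e-01 -5.17515501e-04]
```

View pics/s6.png

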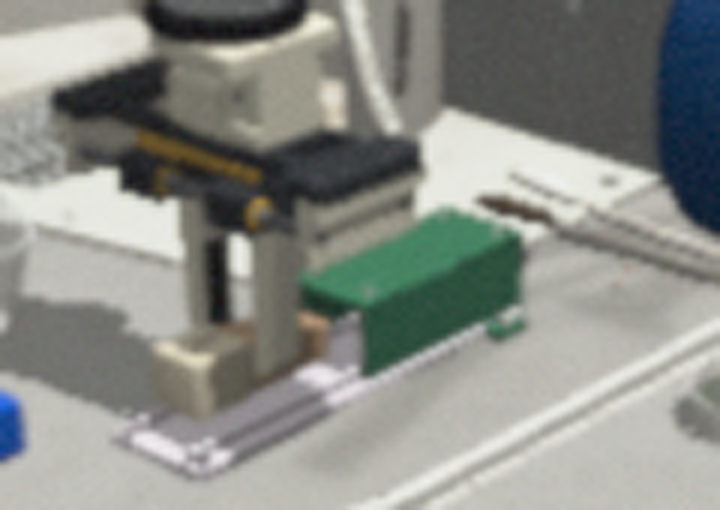

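View pics/t6.png

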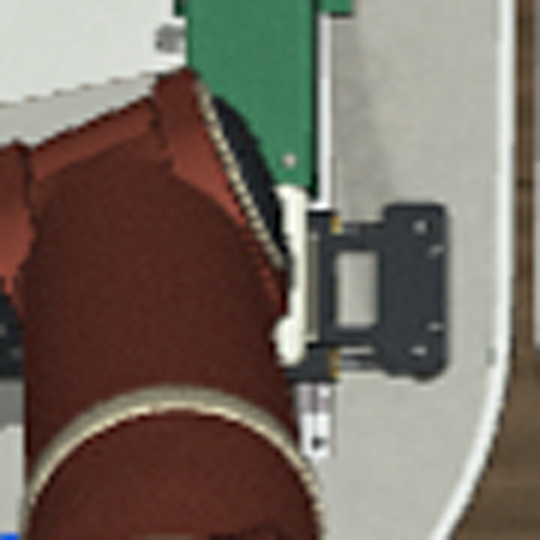

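>>> jog_arm(dp=[[0,0.3,-0.5],[0,0,0],[0,0,0]], turn=[0,0,0], jaw=[2,2,2])

```text
time: 10.6
tool_pos: [0.5158, 0.1729, 0.0475]
tcp_rot: [0.0, -0.007, 1.0, 0.0]
contact_force: [-0.5, -0.5, -1.9]
width: 0.032
```

Run:
```python
from h import *
o=arm.get_obs();print(o['tool_pos'],o['tcp_rot'])
s=arm.camera('scene')[:,:,::-1].copy(); crop(0,s,240,300,170,222,12,'pics/s7.png')
```

```text
[0.51582106 0.17288771 0.04750841] [ 1.33025198e-04 -6.86945011e-03  9.99976393e-01  8.24185995e-05]
```

View pics/s7.png

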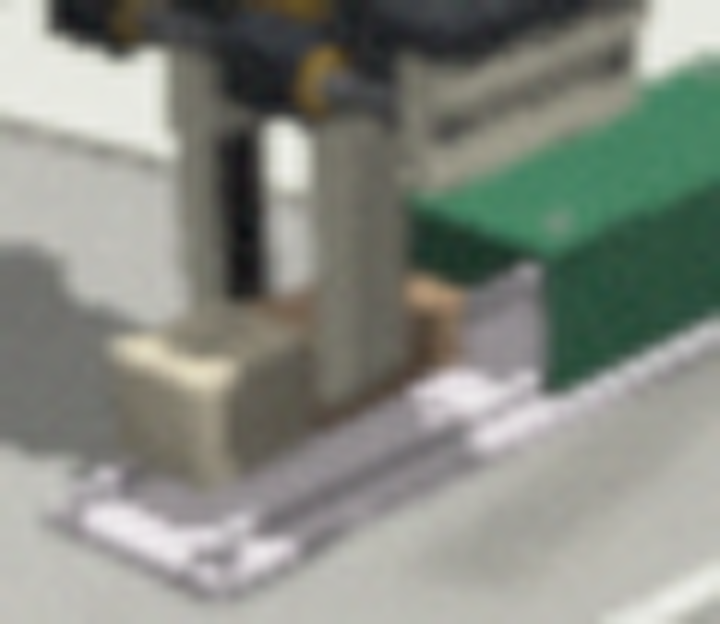

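Run:
```python
from h import *
print('bar',onz('scene',[(240+210/12,170+490/12),(240+232/12,170+372/12),(240+108/12,170+340/12)],.0186).round(4)[0], onz('scene',[(240+232/12,170+372/12),(240+108/12,170+340/12)],.0486).round(4))
P=onz('scene',[(240+220/12,170+597/12),(240+60/12,170+515/12)],.005).round(4);print('plate front',P,P.mean(0))
# right edge of plate farther back
print(onz('scene',[(240+470/12,170+457/12)],.004))
```

```text
bar [0.4693 0.1504 0.0186] [[0.4763 0.1479 0.0486]
 [0.4679 0.1829 0.0486]]
plate front [[0.4514 0.1282 0.005 ]
 [0.4528 0.1876 0.005 ]] [0.4521 0.1579 0.005 ]
[[0.54174045 0.13604561 0.004     ]]
```

Run:
```python
from h import *
s=arm.camera('scene')[:,:,::-1].copy(); t=cv2.imread('pics/top0.png'); s0=cv2.imread('pics/scene0.png')
a=.015; c=np.array([.577,.1717])
def F(x,y,z): return (c[0]+x*np.cos(a)-y*np.sin(a),c[1]+x*np.sin(a)+y*np.cos(a),z)
pts=[F(-.12,-.031,.006),F(-.12,.031,.006),F(0,-.031,.006),F(0,.031,.006)]+[F(x,y,.05) for x in(0,.125) for y in(-.028,.028)]+[F(0,-.028,0.006),F(0,.028,.006)]
def draw(img,n,x0,x1,y0,y1,k,name):
    q=cv2.resize(img[y0:y1,x0:x1],None,fx=k,fy=k,interpolation=cv2.INTER_CUBIC)
    for u in proj(n,pts): cv2.circle(q,(int((u[0]+.5-x0)*k),int((u[1]+.5-y0)*k)),3,(0,0,255),-1)
    cv2.imwrite(name,q)
draw(s0,'scene',235,335,165,225,8,'pics/o_s.png'); draw(t,'top',225,285,130,232,5,'pics/o_t.png')
```

```text
(no output)
```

View pics/o_s.png

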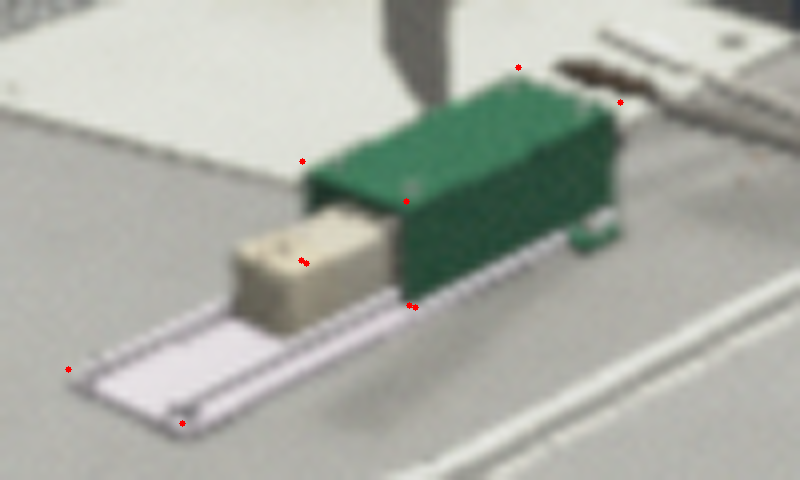

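View pics/o_t.png

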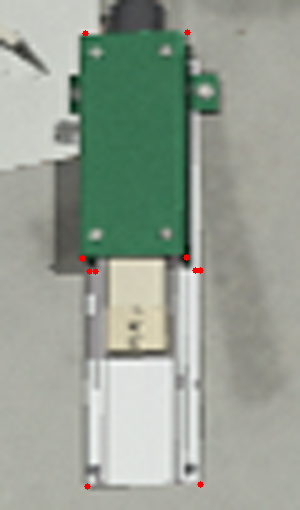

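Run:
```python
from h import *
d=np.array([-.3-.5,-1.0-.5])  # bias + resize centre
f=lambda x,y:np.array([240+(x+.5)/12-.5,170+(y+.5)/12-.5])+np.array([-.3,-1.0])
print(onz('scene',[f(210,490)],.0186).round(4), onz('scene',[f(232,372),f(108,340)],.0486).round(4))
```

```text
[[0.4738 0.1588 0.0186]] [[0.4811 0.1564 0.0486]
 [0.4728 0.1918 0.0486]]
```

>>> jog_arm(dp=[[0,-0.2,-0.4],[0,0,-0.3],[0,0,-0.2],[0,0,0]], turn=[0,0,0,0], jaw=[2,2,2,2])

```text
time: 11.1
tool_pos: [0.5155, 0.1705, 0.0378]
tcp_rot: [-0.0, -0.007, 1.0, -0.0]
contact_force: [1.2, -0.2, -1.9]
width: 0.0316
```

>>> jog_arm(dp=[[0,0,-0.2],[0,0,-0.1],[0,0,0]], turn=[0,0,0], jaw=[2,2,2])

```text
time: 11.4
tool_pos: [0.5157, 0.1707, 0.0351]
tcp_rot: [-0.0, -0.007, 1.0, -0.0]
contact_force: [0.2, 0.4, -1.5]
width: 0.0315
```

>>> jog_arm(dp=[[0,0,0],[0,0,0],[0,0,0],[0,0,2],[0,0,4],[-4,0,1],[-4,0,0],[0,0,0]], turn=[0,0,0,0,0,0,0,0], jaw=[5,5,5,5,5,2,0,0])

```text
time: 12.2
tool_pos: [0.4292, 0.1701, 0.1055]
tcp_rot: [-0.004, -0.008, 1.0, -0.001]
contact_force: [-0.4, -0.1, 0.6]
width: 0.0306
```

Run:
```python
from h import *
o=arm.get_obs();print(o['tool_pos'],o['tcp_rot'],o['width'])
s=arm.camera('scene')[:,:,::-1].copy(); a=cv2.resize(s[140:225,225:325],None,fx=6,fy=6,interpolation=cv2.INTER_CUBIC);cv2.imwrite('pics/s8.png',a)
t=arm.camera('top')[:,:,::-1].copy(); crop(0,t,220,300,150,240,6,'pics/t8.png'); cv2.imwrite('pics/t8f.png',t)
```

```text
[0.42924528 0.17011147 0.10548556] [-3.61207373e-03 -8.46059796e-03  9.99957204e-01 -9.80736933e-04] 0.030599382114154628
```

View pics/s8.png

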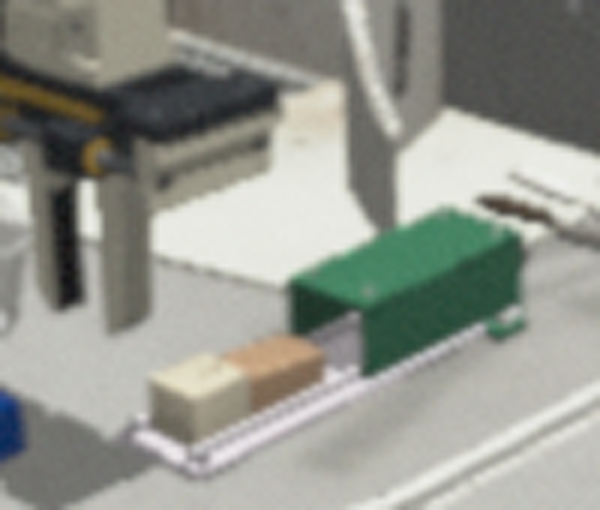

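View pics/t8.png

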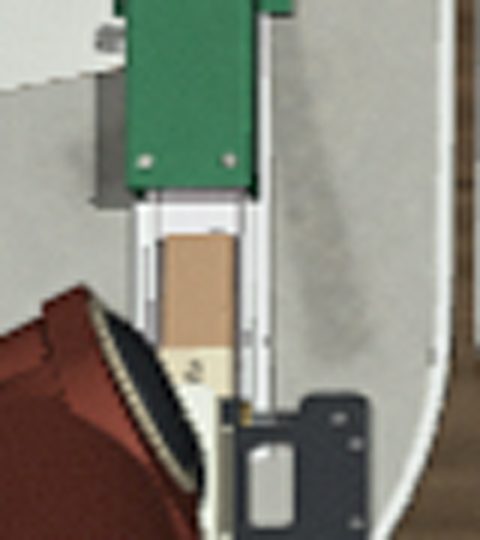

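>>> jog_arm(dp=[[0,0.05,-3],[0,0,-3],[0,0,-1],[0,0,0],[0,0,0]], turn=[0,0,0,0,0], jaw=[0,0,0,0,0])

```text
time: 12.8
tool_pos: [0.4369, 0.1713, 0.0357]
tcp_rot: [0.001, -0.006, 1.0, 0.0]
contact_force: [0.1, 0.2, 0.1]
width: 0.0006
```

>>> jog_arm(dp=[[0.8,0,0],[0.8,0,0],[0.8,0,0],[0.8,0.05,0],[0.8,0,0],[0.8,0,0],[0.8,0.05,0],[0,0,0]], turn=[0,0,0,0,0,0,0,0], jaw=[0,0,0,0,0,0,0,0])

```text
time: 13.6
tool_pos: [0.4942, 0.1722, 0.0353]
tcp_rot: [0.002, -0.006, 1.0, 0.0]
contact_force: [0.2, -0.4, -0.2]
width: 0.0002
```

Run:
```python
from h import *
o=arm.get_obs();print(o['tool_pos'],o['contact_force'])
s=arm.camera('scene')[:,:,::-1].copy(); a=cv2.resize(s[140:225,225:325],None,fx=6,fy=6,interpolation=cv2.INTER_CUBIC);cv2.imwrite('pics/s9.png',a)
```

```text
[0.49422844 0.17222252 0.03530087] [ 0.20151281 -0.43927466 -0.23277941]
```

View pics/s9.png

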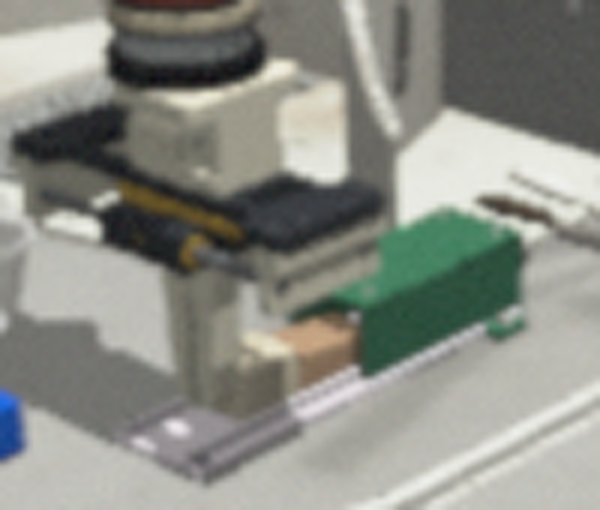

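>>> jog_arm(dp=[[0.7,0,0],[0.7,0.05,0],[0.7,0,0],[0.5,0,0],[0.4,0,0],[0,0,0]], turn=[0,0,0,0,0,0], jaw=[0,0,0,0,0,0])

```text
time: 14.25
tool_pos: [0.5229, 0.1725, 0.0353]
tcp_rot: [0.001, -0.006, 1.0, 0.0]
contact_force: [0.4, 0.1, -0.5]
width: 0.0007
```

Now feeling for the stop in 2 mm steps.

>>> jog_arm(dp=[[0.3,0,0],[0.3,0,0],[0.2,0,0],[0.2,0,0],[0,0,0]], turn=[0,0,0,0,0], jaw=[0,0,0,0,0])

```text
time: 14.75
tool_pos: [0.5328, 0.1726, 0.0353]
tcp_rot: [0.001, -0.006, 1.0, 0.0]
contact_force: [0.0, 0.5, -1.1]
width: 0.0005
```

>>> jog_arm(dp=[[0.2,0,0],[0.2,0,0],[0,0,0]], turn=[0,0,0], jaw=[0,0,0])

```text
time: 15.05
tool_pos: [0.5362, 0.1727, 0.0353]
tcp_rot: [0.0, -0.007, 1.0, 0.0]
contact_force: [-1.5, 0.2, -0.5]
width: 0.0007
```

>>> jog_arm(dp=[[0.2,0,0],[0.2,0,0],[0,0,0]], turn=[0,0,0], jaw=[0,0,0])

```text
time: 15.35
tool_pos: [0.5386, 0.1727, 0.0353]
tcp_rot: [-0.001, -0.007, 1.0, -0.0]
contact_force: [-4.2, 0.4, 4.3]
width: 0.001
```

>>> jog_arm(dp=[[0.1,0,0],[0,0,0]], turn=[0,0], jaw=[0,0])

```text
time: 15.55
tool_pos: [0.5386, 0.1726, 0.0352]
tcp_rot: [-0.002, -0.007, 1.0, -0.0]
contact_force: [-6.6, 0.6, 5.5]
width: 0.0002
```

>>> jog_arm(dp=[[0.1,0,0],[0,0,0]], turn=[0,0], jaw=[0,0])

```text
time: 15.75
tool_pos: [0.5389, 0.1726, 0.0352]
tcp_rot: [-0.003, -0.007, 1.0, -0.001]
contact_force: [-7.1, 0.0, 6.4]
width: 0.0004
```

Run:
```python
from h import *
o=arm.get_obs();print(o['tool_pos'],o['contact_force'],o['wrist_torque'])
s=arm.camera('scene')[:,:,::-1].copy(); crop(0,s,225,325,110,215,7,'pics/s10.png')
t=arm.camera('top')[:,:,::-1].copy(); crop(0,t,200,300,120,240,6,'pics/t10.png')
print(onz('scene',[(289,180)],0),onz('top',[(234,145)],0.1))
```

```text
[0.5388785  0.17264647 0.0351997 ] [-7.13239213  0.01450257  6.37250295] [0.05724433 1.70731498 0.05193648]
[[0.71752526 0.26605773 0.        ]] [[0.66492457 0.21272482 0.1       ]]
```

View pics/s10.png

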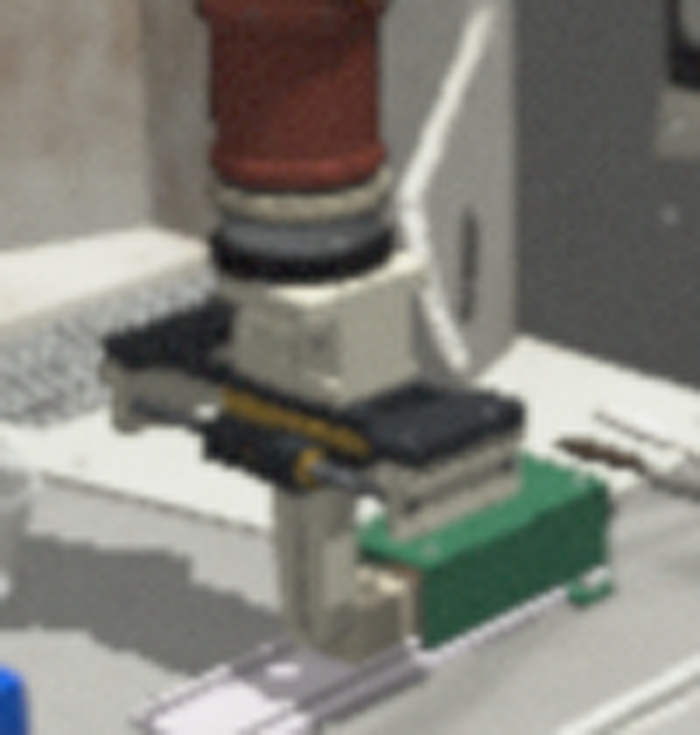

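View pics/t10.png

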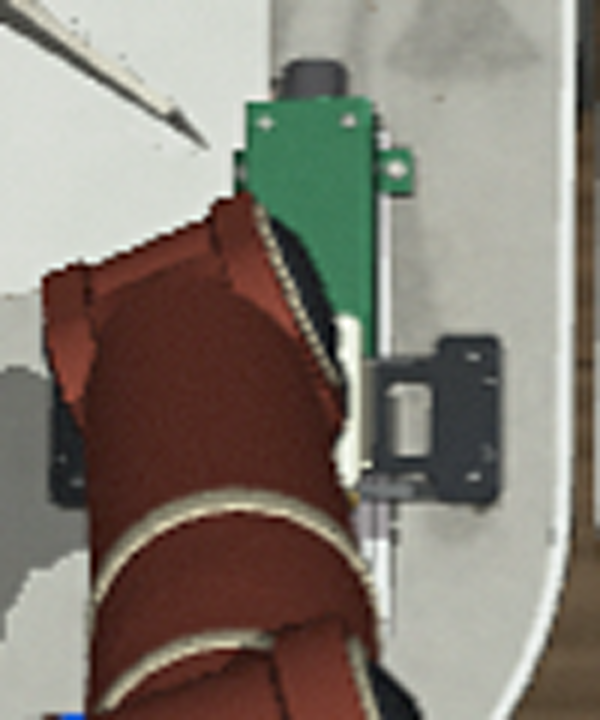

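>>> jog_arm(dp=[[0.1,0,0],[0,0,0],[0.1,0,0],[0,0,0]], turn=[0,0,0,0], jaw=[0,0,0,0])

```text
time: 16.25
tool_pos: [0.5394, 0.1727, 0.0351]
tcp_rot: [-0.005, -0.007, 1.0, -0.001]
contact_force: [-9.5, -0.0, 8.6]
width: 0.0005
```

>>> jog_arm(dp=[[0,0,0.1],[0,0,0],[0,0,0]], turn=[0,0,0], jaw=[0,0,0])

```text
time: 16.55
tool_pos: [0.5408, 0.1722, 0.0352]
tcp_rot: [-0.003, -0.007, 1.0, -0.001]
contact_force: [-6.3, -0.1, 0.6]
width: 0.0004
```

>>> jog_arm(dp=[[0.1,0,0],[0.1,0,0.1],[0,0,0],[0,0,0]], turn=[0,0,0,0], jaw=[0,0,0,0])

```text
time: 16.95
tool_pos: [0.5417, 0.1719, 0.0359]
tcp_rot: [-0.005, -0.007, 1.0, -0.001]
contact_force: [-7.2, -0.5, -0.8]
width: 0.0002
```

>>> jog_arm(dp=[[0.1,0,0],[0.1,0,0.05],[0.1,0,0],[0,0,0],[0,0,0],[0,0,0]], turn=[0,0,0,0,0,0], jaw=[0,0,0,0,0,0])

```text
time: 17.55
tool_pos: [0.5429, 0.1718, 0.0359]
tcp_rot: [-0.007, -0.007, 1.0, -0.002]
contact_force: [-9.3, -0.1, -0.3]
width: 0.0006
```

>>> jog_arm(dp=[[-0.1,0,0],[-0.1,0,0],[-0.1,0,0],[-0.1,0,0],[-0.1,0,0],[-0.1,0,-0.05],[-0.1,0,-0.05],[0,0,0]], turn=[0,0,0,0,0,0,0,0], jaw=[0,0,0,0,0,0,0,0])

```text
time: 18.35
tool_pos: [0.5407, 0.1723, 0.0363]
tcp_rot: [-0.001, -0.007, 1.0, -0.0]
contact_force: [-5.3, 0.1, -0.0]
width: 0.0006
```

>>> jog_arm(dp=[[-0.1,0,0],[-0.1,0,0],[-0.1,0,0],[-0.1,0,0],[-0.1,0,0],[-0.1,0,0],[-0.1,0,0],[0,0,0]], turn=[0,0,0,0,0,0,0,0], jaw=[0,0,0,0,0,0,0,0])

```text
time: 19.15
tool_pos: [0.5359, 0.1729, 0.0372]
tcp_rot: [0.001, -0.007, 1.0, 0.0]
contact_force: [-0.7, -0.3, -0.2]
width: 0.0003
```

>>> jog_arm(dp=[[-0.1,0,0],[-0.1,0,0],[-0.1,0,0],[-0.3,0,0],[-1,0,0],[-2,0,0],[-3,0,0],[0,0,0]], turn=[0,0,0,0,0,0,0,0], jaw=[0,0,0,0,0,0,0,0])

```text
time: 19.95
tool_pos: [0.4628, 0.1724, 0.0365]
tcp_rot: [-0.004, -0.008, 1.0, -0.001]
contact_force: [-0.9, 0.3, -0.5]
width: 0.0005
```

>>> jog_arm(dp=[[0,0,4],[0,0,4],[-1,0,4],[0,4,1],[0,4.5,0],[0,4.5,0],[0,0,0]], turn=[0,0,0,0,0,0,0], jaw=[0,0,0,0,0,0,0])

```text
time: 20.65
tool_pos: [0.4568, 0.3113, 0.1673]
tcp_rot: [0.0, -0.012, 1.0, 0.004]
contact_force: [-0.5, 0.4, 0.5]
width: 0.0003
```

Run:
```python
from h import *
o=arm.get_obs();print(o['time'],o['tool_pos'],o['contact_force'])
s=arm.camera('scene')[:,:,::-1].copy(); cv2.imwrite('pics/s11f.png',s); crop(0,s,150,350,120,230,4,'pics/s11.png')
t=arm.camera('top')[:,:,::-1].copy(); crop(0,t,220,300,130,235,5,'pics/t11.png'); cv2.imwrite('pics/t11f.png',t)
b=t[:,:,2].astype(float)
for x in (249,252,255): print(edges(b,x,False,176,206,10))
for y in (184,187,190): print(edges(b,y,True,238,268,10))
```

```text
20.65 [0.45679487 0.3112772  0.16726268] [-0.48932211  0.35523619  0.52831796]
[(np.float64(181.19), 84), (np.float64(191.99), -68), (np.float64(194.04), 74)]
[(np.float64(181.64), 32), (np.float64(184.17), 14), (np.float64(185.8), 14), (np.float64(192.07), -74), (np.float64(194.03), 79)]
[(np.float64(181.2), 88), (np.float64(192.11), -72), (np.float64(194.03), 78)]
[(np.float64(241.86), 61), (np.float64(244.03), -36), (np.float64(246.56), 35), (np.float64(251.0), -46), (np.float64(253.11), 48), (np.float64(258.03), -69), (np.float64(260.04), 72), (np.float64(264.15), -46)]
[(np.float64(240.24), -13), (np.float64(241.94), 35), (np.float64(244.02), -33), (np.float64(246.48), 35), (np.float64(252.07), -15), (np.float64(253.76), 15), (np.float64(258.01), -71), (np.float64(260.03), 71), (np.float64(264.13), -42)]
[(np.float64(240.31), -12), (np.float64(241.93), 34), (np.float64(244.07), -36), (np.float64(246.54), 40), (np.float64(251.04), -22), (np.float64(253.1), 22), (np.float64(257.98), -66), (np.float64(260.03), 65), (np.float64(264.12), -44)]
```

View pics/s11.png

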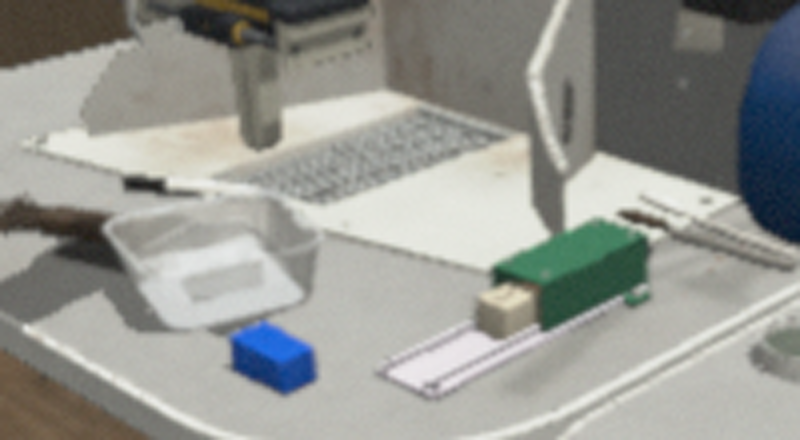

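View pics/t11.png

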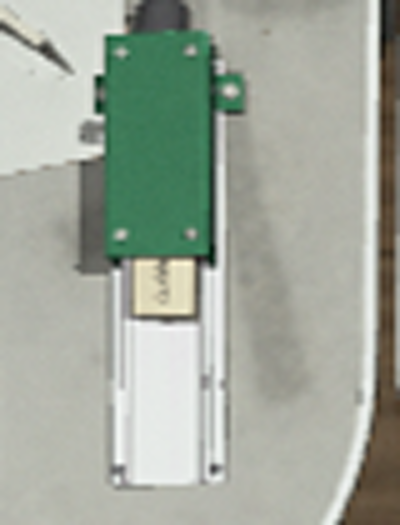

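Run:
```python
from h import *
a,b=cv2.imread('pics/top0.png'),cv2.imread('pics/t11f.png'); c,d=cv2.imread('pics/scene0.png'),cv2.imread('pics/s11f.png')
f=lambda p,q,x0,x1,y0,y1: float(np.abs(p[y0:y1,x0:x1].astype(int)-q[y0:y1,x0:x1]).mean())
print('diff red/tape/tin',f(a,b,400,428,180,225),f(a,b,445,483,195,232),f(c,d,335,368,195,220))
R=onz('top',[(252,192.05)],.036)[0]; L=onz('top',[(246.5,190),(258,190)],.036); print('bar rear',R,'sides',L)
u=np.array([np.cos(.015),np.sin(.015)]); v=R[:2]-[.577,.1717]; print('centre x in feeder',v@u+.045,'y',((L.mean(0)[:2]-[.577,.1717])@[-u[1],u[0]]))
S=onz('scene',[(150+222/4,120+280/4)],.032); print('stub approx',S)
```

```text
diff red/tape/tin 9.66957671957672 8.917496443812233 7.023434343434343
bar rear [0.54913216 0.17141908 0.036     ] sides [[0.55470923 0.18653367 0.036     ]
 [0.55483693 0.15520155 0.036     ]]
centre x in feeder 0.017131083587574026 y -0.000498904358508753
stub approx [[0.43756207 0.3544127  0.032     ]]
```

Run:
```python
from h import *
a,b=cv2.imread('pics/top0.png'),cv2.imread('pics/t11f.png'); c,d=cv2.imread('pics/scene0.png'),cv2.imread('pics/s11f.png')
f=lambda p,q,x0,x1,y0,y1: float(np.abs(p[y0:y1,x0:x1].astype(int)-q[y0:y1,x0:x1]).mean())
print('static',f(a,b,60,100,260,272),f(a,b,500,520,270,300))
def ph(p,q,x0,x1,y0,y1):
    g=lambda z:cv2.cvtColor(z[y0:y1,x0:x1],cv2.COLOR_BGR2GRAY).astype(np.float32); return cv2.phaseCorrelate(g(p),g(q))
print(ph(a,b,395,433,175,230),ph(a,b,440,488,190,237),ph(c,d,330,373,190,225))
t4=cv2.imread('pics/t4full.png'); print(onz('top',[(170,222.5)],.032), proj('top',[(.4665,.406,.032)]), proj('scene',[(.4665,.406,.032),(.4665,.406,.002)]))
def en(i,x0,x1,y0,y1,k):
    q=i[y0:y1,x0:x1].astype(float); q=np.clip((q-120)*2.0,0,255).astype(np.uint8); return cv2.resize(q,None,fx=k,fy=k,interpolation=cv2.INTER_CUBIC)
cv2.imwrite('pics/en.png',np.hstack([en(t4,128,198,187,257,5),en(d,165,235,160,230,5)]))
```

```text
static 9.10625 4.385
((0.028524936664059197, -0.028374500528347113), 1.0019350177049637) ((-0.031090863387106538, 0.013464471069834616), 0.9879150987706251) ((0.6179087811721224, -0.010250073467744869), 0.9735622882843018)
[[0.46548933 0.3923998  0.032     ]] [[165.01196115 222.10460903]] [[203.51130672 182.61666122]
 [204.62671358 190.99423013]]
```

View pics/en.png

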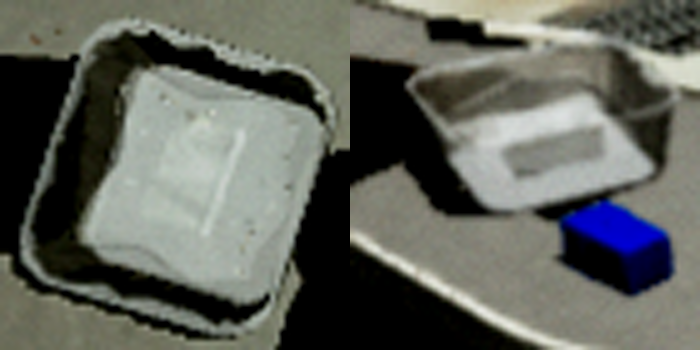

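Run:
```python
from workcell import arm
print(arm.hand_in(), arm.get_obs()['time'])
```

```text
the job is handed in; nothing more can be done
the job is handed in; nothing more can be done
```

The job is handed in, at about 21 s of the 72 s allowed. No verdict came back, so everything below rests on my own checks.

**What I did**
- I pulled the stub out of the feeder, laid it in the clear tray and let go.
- I laid the brown bar between the rails of the open trough, with its middle about 64 mm in front of the mouth, and let go.
- I pushed it in from behind with closed fingers. I met the stop with the bar's front about 60 mm inside the mouth, pressed to 9.3 N, then backed off at 1 mm per step.

**Last checks**
- **Brown bar:** its middle is about 17 mm inside the mouth and 0.5 mm off-centre. The force changed by about 1.75 N per mm, close to the pad's 2 N per mm.
- **Stub:** both views show it lying in the tray, 1 to 2 cm from the centre. It is faint against the clear plastic, so this is rough.
- **Red bar and tape:** they have not moved, under 0.05 px between the first and last pictures.
- **Tin:** it shows a 0.6 px shift in the scene view, roughly 2 mm. The arm never went near it, so I think it is picture error, but I did not confirm that.

**What disagreed or stayed unproven**
- While I pushed, the fingers also pressed the bar down, reading up to 8.6 N upward on the tool. I raised the tool slightly to clear this before the final press.
- The scene camera disagreed with the top camera by about 1 px, so I relied on the top one.
- I cannot see that the bar still touches the stop. I infer it from the slow release: the force had fallen to 0.7 N by the time the tool was back where it first met the stop.

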